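# Stop the marble stand rocking

## Task

The statue's round marble stand is warped and rocks on the altar board. Press gently with a fingertip around its edge until you find the side that sinks, and hold it down there about half a second; slide the wooden wedge, thin end first, in under the middle of that side until it is snug but does not lift the stand; let go, and press the stand down over the wedge for half a second to check that it no longer rocks. Do not press hard, do not shove the stand along, and leave everything else where it is.

Things in the scene. Friction and masses are not known exactly. Their poses are not given: they have to be found in the camera images.
- stand: round white marble stand for the statue, lying on the altar board: 170 mm across, 12 mm thick, about 700 g, flat top; origin at the centre of its underside, z up; being round, its yaw means nothing. A bit over half its underside is flat and it lies level on that; the rest is bent up by the warp, 2.2 to 4.4 mm off the board at the rim. It slides on the board at a sideways push of 3 to 6 N
- stand_top (a point): centre of the stand's top, 12 mm above its underside. Rocking: 3 to 5 N down on the top, 60 to 75 mm off the centre, tips the stand 0.03 to 0.058 rad if within 60 degrees of the warped side's middle: the edge sinks 1.5 to 3 mm and the z axis leans to that middle; let go, it falls back level. Elsewhere it stands firm. The middle lies within 90 degrees of the direction to the robot base
- wedge: plain pale wooden wedge lying flat on the board: 110 mm long (its x), 30 mm wide (its y), flat sides upright; 12 mm high at the thick end (-x), tapering evenly to 1 mm at the thin end (+x); 20 g. Origin at the middle of its underside, z up
- wedge_tip (a point): middle of the wedge's thin end, at its underside: 55 mm along +x from the wedge's origin. Under the middle of the warped side the wedge meets the stand when its thin end is 12 to 34 mm inside the stand's rim, which must be felt (1 to 2 N); pushed on, it jacks the stand up or shoves it away
- statue: white porcelain Guanyin statue, 222 mm tall, base 100 mm across; origin at the centre of its underside. A bystander
- incense_bowl: green glazed incense bowl on three feet, 144 mm across, 90 mm high, incense sticks up to 147 mm; origin at the centre of its underside. A bystander
- tealight_near: steel tealight, 43 mm across, 20 mm high; origin at the centre of its underside. A bystander
- tealight_far: another steel tealight, 43 mm across, 20 mm high; origin at the centre of its underside. A bystander
- cup_left: white porcelain offering cup, 73 mm across, 42 mm high; origin at the centre of its underside. A bystander
- cup_right: another such cup, 73 mm across, 42 mm high; origin at the centre of its underside. A bystander
- candlestick: brass candlestick, foot 76 mm across, 118 mm high; origin at the centre of its underside. A bystander

How it is judged:
By the outcome, as a careful person would: the job done as asked, in the order asked, and still so for the second after the job is handed in, with the robot touching nothing.
It also fails if it takes over 70 s, if anything falls off the work surface, if the arm or the gripper's body presses on something with over 40 N, if the wrist force passes 120 N, or if a joint passes its speed limit or range.

## Robot

A 7-joint arm with a two-finger parallel gripper is mounted at the origin on the work surface. World frame = base frame: x ahead of the robot, y to its left, z up, the work surface at z = 0. Lengths are in m, angles in degrees, forces in N, time in s.
With the tool pointing down it reaches from about 0.425 to 0.875 m from the base axis. Payload 4.7 kg.
Tool frame: the origin (TCP) lies at the very end of the fingers, on their centre line; the grasp point (between the pads) lies env.hold_point_z behind it (env.hold_point_z is the distance from the TCP to the grasp point, in m); z points along the fingers, y is the line along which they close (so a half turn about z gives the same grasp; the last joint's range is limited). The gripper opens to 87 mm and grips with 3 to 60 N. Pads are 19 mm wide; open, the fingers measure 117 mm over their backs; the gripper's body (75 mm by 190 mm) begins 51 mm behind the grasp point.
Start: joints at [67.099, 18.392, -4.016, 83.108, 1.295, 78.541, -3.26], TCP at [0.261, -0.595, 0.223] pointing down, gripper open.
Joint ranges: [-163.93, 163.93], [-17.29, 119.83], [-79.2, 71.16], [3.27, 140.29], [-89.18, 269.18], [5.43, 117.66], [-154.24, 154.24]. Speed limits (degrees/s): [147.25, 147.25, 180, 180, 180, 180, 180].

## Interface

Orientations are given as [roll, pitch, yaw] about the fixed x, y, z axes, in that order (R = Rz(yaw) Ry(pitch) Rx(roll)).
In Python, from cell import env gives the robot as it stands.
- The arm moves only by the shell command python3 -m jog 'ROWS' [FORCE]. ROWS is JSON, a list of rows, each an object with "dp": the shift along the tool's x, y, z in cm, a list of three; "twist": the turn about the tool's z in degrees; "fingers": the opening, from 0 (shut) to 1 (fully open). A call has 1 to 8 rows; each row is the pose to reach, as a shift and turn from the pose commanded when the call began, along the tool's axes at that moment; what a row does not reach only later rows make up. A row lasts 1/8 s, in which the tool goes at most 62.5 mm and 10.7 degrees, less where a joint would pass 70% of its speed; a pose out of reach is approached as far as the arm can. A call with a gripper value outside its range is refused whole. The fingers move at their own pace and stop on an object; FORCE is the grip in N (left out, the last holds). Time passes only in rows, so rows that repeat a pose let the fingers close. It gives the time, the measured TCP pose, the force, the opening and the grip force at its end, in the units of the state.
- env.get_obs(): the state, without advancing time (a new reading comes with each control period).
- env.read_camera(name): name is "scene" or "top" or "wrist"; returns a dict with "pixels" (420x560x3 uint8, blue, green, red), "depth" (420x560 float32, m along the optical axis (not along the pixel's ray), 0 where there is no reading), "fx", "fy", "cx", "cy" (pixels), "rvec" (rotation vector, rad) and "tvec" (3), from world to camera coordinates, as OpenCV has them. Camera axes: x right, y down, z forward; pixel columns grow to the right and rows downward; lengths in m; the calibration is good to about 2 mm. A picture is of the moment at which its call begins.
- env.sign_off(): hands the job in; it is judged then, once.
The state is a dict: "time_s": time; "qpos": joint angles; "joint_velocities": joint speeds; "effort": joint torques, N m; "tool_pos": TCP position; "tool_rot": TCP orientation; "force": force on the tool from outside, world axes, zero at the start; "wrist_torque": the same for the moment, N m; "grip_width": finger opening in m; "grasp_force": force on a finger pad.
Only numpy, scipy, OpenCV 4.12 (cv2) and the standard library are available. Lean on these libraries where they do the work, as an engineer would, in place of code of your own. Each camera call takes 0.05 s, during which the arm holds its last target. There are 200 camera calls.

## Working session

There is one attempt and no reset: what is moved stays moved. The work goes in short steps, Python scripts to look and compute and a shell command to move; the robot and the scene stay as the last step left them, time stands still between calls to the robot, and variables do not carry over. Pictures are saved under pics/ and viewed, at most 10 in all, crops included, and the job is handed in when it is done.

```bash
ls; mkdir -p pics; cat > h.py <<'E'
import numpy as np, cv2
from cell import env
def cam(n,f=None):
    c=env.read_camera(n)
    if f: cv2.imwrite('pics/'+f,c['pixels'])
    return c
def cloud(c):
    d=c['depth']; v,u=np.mgrid[:d.shape[0],:d.shape[1]]
    P=np.stack([(u-c['cx'])/c['fx']*d,(v-c['cy'])/c['fy']*d,d],-1)
    R=cv2.Rodrigues(np.array(c['rvec'],float))[0]
    W=(P-np.array(c['tvec']).reshape(3))@R
    W[d==0]=np.nan
    return W
E
python3 - <<'E'
from h import *
o=env.get_obs(); print(o, env.hold_point_z)
c=cam('top','top1.png'); np.savez('top1.npz',W=cloud(c),p=c['pixels'])
c=cam('scene','scene1.png')
E
```

```text
pics
{'time_s': 0.0, 'qpos': array([67.09943244, 18.43991284, -4.01417509, 83.17580641,  1.29559514,
       78.54073079, -3.26106698]), 'joint_velocities': array([-0.10825831,  0.0597615 ,  0.05588043,  0.02845815,  0.0184357 ,
       -0.16799706,  0.09988898]), 'effort': array([-1.15099323e-03, -4.91284096e+01, -4.04575747e-01, -3.12525380e+01,
       -6.38302742e-02,  4.38011752e-02,  1.88743734e-04]), 'tool_pos': array([ 0.26106393, -0.59465616,  0.22144374]), 'tool_rot': array([-1.79888822e+02,  6.80852658e-03,  2.37081085e+01]), 'force': array([0.16901061, 0.30679238, 0.64082908]), 'wrist_torque': array([ 0.00381792, -0.00899866, -0.00363556]), 'grasp_force': 0.0, 'grip_width': 0.08706906388909257} 0.0187
```

View pics/top1.png

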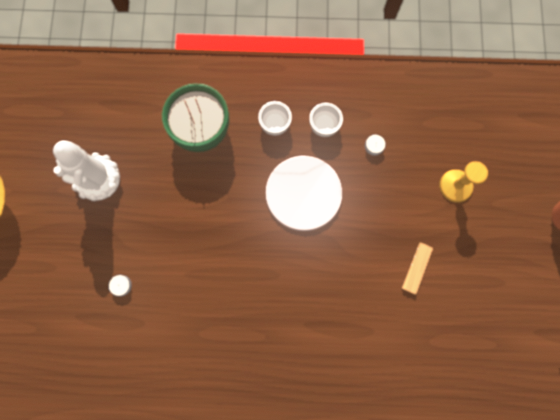

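View pics/scene1.png

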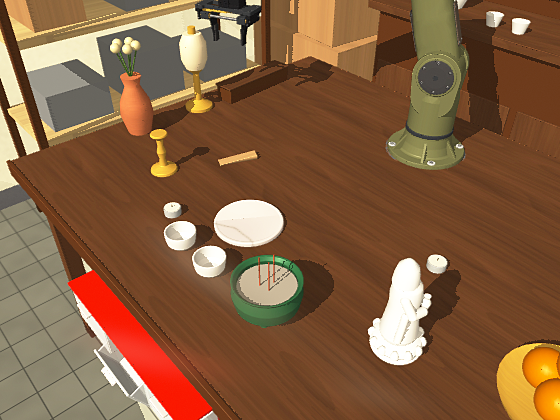

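The top view shows the stand at (304,193), the wedge at (417,268), the cups at (275,118) and (326,120), a tealight at (375,145) and the candlestick at (457,185). Next I convert these to world positions.

```bash
python3 - <<'E'
from h import *
z=np.load('top1.npz');W=z['W'];p=z['p'].astype(int)
for n,(u,v) in dict(stand=(304,193),wedge=(417,268),cupl=(275,118),cupr=(326,120),tl=(375,145),cs=(457,185),board=(300,300)).items(): print(n,W[v,u].round(4))
b,g,r=p[...,0],p[...,1],p[...,2]
def comp(m,u,v):
    n,l=cv2.connectedComponents(m.astype(np.uint8)); return l==l[v,u]
m=comp((b>140)&(W[...,2]>.004),304,193); S=W[m]; 
(c,rad)=cv2.minEnclosingCircle(S[:,:2].astype(np.float32)); print('stand',m.sum(),S.mean(0),c,rad,np.median(S[:,2]))
m=comp((r>160)&(g>110),417,268); S=W[m]; rect=cv2.minAreaRect(S[:,:2].astype(np.float32)); print('wedge',m.sum(),rect,cv2.boxPoints(rect))
ctr=S[:,:2].mean(0); _,_,vt=np.linalg.svd(S[:,:2]-ctr,full_matrices=False); a=vt[0]; t=(S[:,:2]-ctr)@a
print(ctr,a,np.polyfit(t,S[:,2],1),np.degrees(np.arctan2(a[1],a[0])),t.min(),t.max())
E
```

```text
stand [ 0.6124 -0.0732  0.0157]
wedge [ 0.4547 -0.3232  0.0055]
cupl [ 0.792  -0.0031  0.0041]
cupr [ 0.7913 -0.1219  0.003 ]
tl [ 0.7282 -0.2317  0.0197]
cs [ 0.6373 -0.4085  0.0321]
board [ 0.3781 -0.0699  0.0004]
stand 4403 [ 0.6144711  -0.07299412  0.01272054] (0.6177107095718384, -0.0722530409693718) 0.08681892603635788 0.012725629319201705
wedge 833 ((0.4568641781806946, -0.3250245153903961), (0.03287483751773834, 0.1136721819639206), 65.5736312866211) [[ 0.39831805 -0.3164876 ]
 [ 0.5018158  -0.36349374]
 [ 0.5154103  -0.33356142]
 [ 0.41191256 -0.2865553 ]]Traceback (most recent call last):
  File "<stdin>", line 10, in <module>
    u, s, vh = gufunc(a, signature=signature)
               ~~~~~~^^^^^^^^^^^^^^^^^^^^^^^^
    raise LinAlgError("SVD did not converge")
numpy.linalg.LinAlgError: SVD did not converge
```

```bash
cat >> h.py <<'E'
def rel(x,y,z,yaw=None):
    "rows needed from measured pose; world target -> tool dp cm, twist deg"
    o=env.get_obs(); p=np.array(o['tool_pos']); y0=o['tool_rot'][2]; a=np.radians(y0)
    R=np.array([[np.cos(a),np.sin(a),0],[np.sin(a),-np.cos(a),0],[0,0,-1]])
    tw=0 if yaw is None else -((yaw-y0+180)%360-180)
    print('t',round(o['time_s'],2),'pos',p.round(4),'rot',np.round(o['tool_rot'],2),'dp',(100*R.T@(np.array([x,y,z])-p)).round(2),'twist',round(tw,1),'F',np.round(o['force'],2))
C=np.array([.6155,-.073])
def rim(ang,r,): a=np.radians(ang); return C+r*np.array([np.cos(a),np.sin(a)])
E
python3 - <<'E'
from h import *
z=np.load('top1.npz');W=z['W'];p=z['p'].astype(int)
g,r=p[...,1],p[...,2]
n,l=cv2.connectedComponents(((r>160)&(g>110)).astype(np.uint8)); S=W[l==l[268,417]]; S=S[np.isfinite(S).all(1)]
ctr=S[:,:2].mean(0); a=np.array([.1035,-.047]);a/=np.linalg.norm(a); t=(S[:,:2]-ctr)@a
print('wedge',ctr,np.polyfit(t,S[:,2],1),t.min(),t.max())
print(rim(173,.068)); rel(*rim(173,.068),.06,0)
E
```

```text
wedge [ 0.45486052 -0.32316308] [-0.07708801  0.00636819] -0.05424155540494401 0.05942961528912695
[ 0.54800686 -0.06471288]
t 0.1 pos [ 0.2611 -0.5947  0.2216] rot [-1.799e+02  1.000e-02  2.371e+01] dp [ 47.58 -36.99  16.16] twist 23.7 F [ 0.43 -0.85 -0.22]
```

```bash
python3 -m jog '[{"dp":[5,-3.9,0],"twist":10,"fingers":0},{"dp":[10,-7.8,0],"twist":20,"fingers":0},{"dp":[15,-11.7,0],"twist":23.7,"fingers":0},{"dp":[20,-15.5,0],"twist":23.7,"fingers":0},{"dp":[25,-19.4,2],"twist":23.7,"fingers":0},{"dp":[30,-23.3,5],"twist":23.7,"fingers":0},{"dp":[35,-27.2,8],"twist":23.7,"fingers":0},{"dp":[40,-31,11],"twist":23.7,"fingers":0}]'
python3 - <<'E'
from h import *
rel(*rim(173,.068),.03,0)
E
```

```text
time_s: 1.1
tool_pos: [0.4906, -0.172, 0.1243]
tool_rot: [180.0, -0.0, -0.0]
force: [1.2, -0.8, 0.2]
grip_width: 0.0146
grasp_force: 0.0
t 1.1 pos [ 0.4906 -0.172   0.1243] rot [ 1.7997e+02 -1.0000e-02 -0.0000e+00] dp [  5.74 -10.73   9.43] twist -0.0 F [ 1.23 -0.77  0.21]
```

```bash
python3 -m jog '[{"dp":[2.2,-4.2,4],"twist":0,"fingers":0},{"dp":[4.5,-8.5,8],"twist":0,"fingers":0},{"dp":[4.5,-8.5,8.3],"twist":0,"fingers":0},{"dp":[4.5,-8.5,8.3],"twist":0,"fingers":0},{"dp":[4.5,-8.5,8.3],"twist":0,"fingers":0}]'
python3 - <<'E'
from h import *
rel(*rim(173,.068),.012,0)
c=cam('top','top2.png'); np.savez('top2.npz',W=cloud(c),p=c['pixels'])
c=cam('scene'); np.savez('sc2.npz',W=cloud(c),p=c['pixels'])
for i in range(2): print(env.get_obs()['force'])
E
```

```text
time_s: 1.72
tool_pos: [0.5354, -0.0905, 0.043]
tool_rot: [179.9, -0.1, -0.1]
force: [0.1, 0.4, 0.4]
grip_width: 0.0004
grasp_force: 0.0
t 1.73 pos [ 0.5354 -0.0905  0.043 ] rot [ 1.7992e+02 -7.0000e-02 -1.4000e-01] dp [ 1.25 -2.58  3.1 ] twist -0.1 F [0.07 0.36 0.38]
[ 0.79890677 -0.73729101 -0.2494472 ]
[ 0.79890677 -0.73729101 -0.2494472 ]
```

View pics/top2.png

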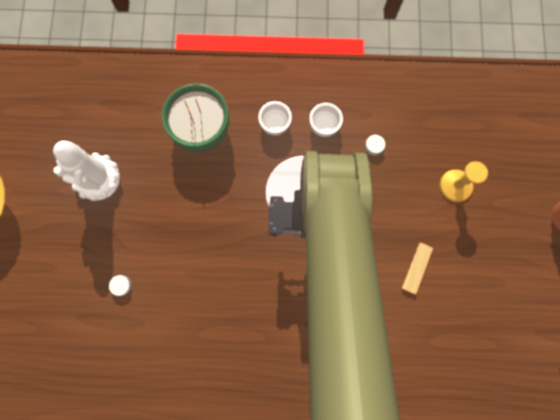

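The arm covers the right half of the stand here, with the left part (265–300, 160–225) still visible. I'll move to just above the press point.

```bash
python3 -m jog '[{"dp":[0.6,-1.3,1.3],"twist":0,"fingers":0},{"dp":[1.2,-2.6,2.4],"twist":0,"fingers":0},{"dp":[1.2,-2.6,2.7],"twist":0,"fingers":0},{"dp":[1.2,-2.6,2.7],"twist":0,"fingers":0},{"dp":[1.2,-2.6,2.7],"twist":0,"fingers":0}]'
python3 - <<'E'
from h import *
rel(*rim(173,.068),.012,0)
c=cam('scene','sc3.png'); np.savez('sc2.npz',W=cloud(c),p=c['pixels'])
c=cam('top'); np.savez('top2.npz',W=cloud(c),p=c['pixels'])
c=cam('wrist','wr3.png'); np.savez('wr2.npz',W=cloud(c),p=c['pixels'])
rel(*rim(173,.068),.012,0)
for n in('sc2','top2','wr2'):
    z=np.load(n+'.npz');W=z['W'];p=z['p'].astype(int)
    m=(p.min(-1)>120)&(np.linalg.norm(W[...,:2]-C,axis=-1)<.08)&(abs(W[...,2]-.012)<.012)
    S=W[m]; A=np.c_[S[:,:2]-C,np.ones(len(S))]; k,res,*_=np.linalg.lstsq(A,S[:,2],rcond=None); print(n,len(S),k,np.sqrt(res/len(S)))
E
```

```text
time_s: 2.45
tool_pos: [0.5473, -0.063, 0.0152]
tool_rot: [180.0, -0.0, -0.0]
force: [-0.3, -0.1, 0.2]
grip_width: 0.0006
grasp_force: 0.0
t 2.45 pos [ 0.5473 -0.063   0.0152] rot [ 1.7998e+02 -1.0000e-02 -2.0000e-02] dp [0.07 0.17 0.32] twist -0.0 F [-0.3  -0.06  0.22]
t 2.6 pos [ 0.5473 -0.0631  0.0154] rot [ 1.7998e+02 -3.0000e-02 -3.0000e-02] dp [0.07 0.17 0.34] twist -0.0 F [ 0.4  -0.02  0.07]
sc2 2087 [-0.00680669 -0.01056788  0.01249318] [0.00160704]
top2 261 [-0.012151    0.0202918   0.01144376] [0.00207341]
wr2 73439 [-0.00642445 -0.00931923  0.01205483] [0.00072597]
```

View pics/wr3.png

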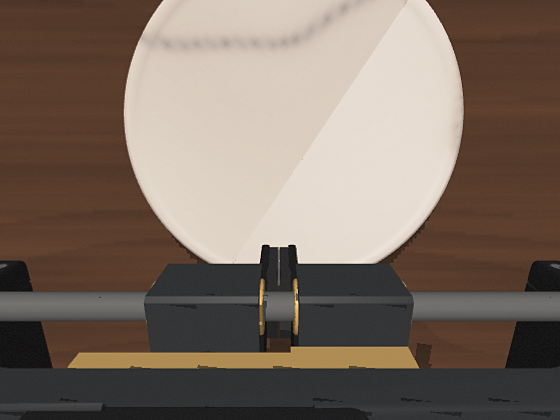

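The wrist view shows the stand from about (125,110) to (463,110), with the fingertip at (280,255) over its near edge. I'll press slowly.

```bash
python3 -m jog '[{"dp":[0.05,0.15,0.1],"twist":0,"fingers":0},{"dp":[0.05,0.15,0.2],"twist":0,"fingers":0},{"dp":[0.05,0.15,0.3],"twist":0,"fingers":0},{"dp":[0.05,0.15,0.35],"twist":0,"fingers":0}]';python3 -m jog '[{"dp":[0,0,0.05],"twist":0,"fingers":0},{"dp":[0,0,0.05],"twist":0,"fingers":0}]'
```

```text
time_s: 3.1
tool_pos: [0.5476, -0.0648, 0.0124]
tool_rot: [179.9, 0.0, -0.0]
force: [-4.2, -1.0, 9.9]
grip_width: 0.0004
grasp_force: 5.0
time_s: 3.35
tool_pos: [0.5476, -0.0648, 0.0124]
tool_rot: [179.9, 0.0, -0.0]
force: [-4.7, -1.6, 10.7]
grip_width: 0.0003
grasp_force: 5.4
```

The stand is firm at 173° and the arm is stiff, so I'll lift off and use finer steps. The facet line in the wrist view suggests the bent side faces about 237°.

```bash
python3 -m jog '[{"dp":[0,0,-0.1],"twist":0,"fingers":0},{"dp":[0,0,-1],"twist":0,"fingers":0},{"dp":[0.8,2,-1],"twist":0,"fingers":0},{"dp":[2,4.5,-1],"twist":0,"fingers":0},{"dp":[3.1,6.6,-0.8],"twist":0,"fingers":0},{"dp":[3.1,6.6,-0.4],"twist":0,"fingers":0},{"dp":[3.1,6.6,-0.2],"twist":0,"fingers":0},{"dp":[3.1,6.6,-0.2],"twist":0,"fingers":0}]'
python3 - <<'E'
from h import *
c=cam('wrist'); W=cloud(c);p=c['pixels'].astype(int);np.savez('wr4.npz',W=W,p=p)
def fit(W,p):
    m=(p.min(-1)>120)&(np.linalg.norm(W[...,:2]-C,axis=-1)<.08)&(abs(W[...,2]-.012)<.012)
    S=W[m]; A=np.c_[S[:,:2]-C,np.ones(len(S))]; return len(S),np.linalg.lstsq(A,S[:,2],rcond=None)[0]
print(fit(W,p))
# outline circle fit per wrist view
m=(p.min(-1)>120)&(abs(W[...,2]-.012)<.006)&(np.linalg.norm(W[...,:2]-C,axis=-1)<.11)
S=W[m][:,:2]; th=np.degrees(np.arctan2(*(S-C).T[::-1]))//5
E_=np.array([S[th==k][np.argmax(np.linalg.norm(S[th==k]-C,axis=1))] for k in np.unique(th)])
r=np.linalg.norm(E_-C,axis=1); print(np.c_[np.unique(th)*5+2.5,r.round(4)].T.tolist())
rel(*rim(237,.068),.012,0)
for i in range(4): env.read_camera('top'); print(env.get_obs()['force'])
E
```

```text
time_s: 4.35
tool_pos: [0.5784, -0.1292, 0.013]
tool_rot: [-180.0, 0.0, 0.1]
force: [0.5, -1.0, 1.4]
grip_width: 0.0006
grasp_force: 0.7
(65041, array([0.00612274, 0.00932592, 0.01209964]))
[[-177.5, -172.5, -167.5, -162.5, -157.5, -152.5, -147.5, -142.5, -137.5, -132.5, -127.5, -122.5, -117.5, -112.5, -107.5, -102.5, -97.5, -92.5, -87.5, -82.5, -77.5, -72.5, -67.5, -62.5, -57.5, -52.5, -47.5, -42.5, -37.5, -32.5, -27.5, -22.5, -17.5, -12.5, -7.5, -2.5, 2.5, 7.5, 12.5, 17.5, 22.5, 27.5, 32.5, 37.5, 42.5, 47.5, 52.5, 57.5, 62.5, 67.5, 72.5, 77.5, 82.5, 87.5, 92.5, 97.5, 102.5, 107.5, 112.5, 117.5, 122.5, 127.5, 132.5, 137.5, 142.5, 147.5, 152.5, 157.5, 162.5, 167.5, 172.5, 177.5], [0.0391, 0.0393, 0.04, 0.0409, 0.0426, 0.0448, 0.0471, 0.0506, 0.0545, 0.0584, 0.057, 0.0542, 0.0809, 0.0806, 0.0807, 0.0804, 0.0805, 0.0804, 0.0803, 0.0802, 0.0802, 0.0803, 0.0803, 0.0804, 0.0804, 0.0808, 0.0809, 0.0812, 0.0814, 0.0814, 0.0818, 0.0821, 0.0824, 0.0826, 0.083, 0.0835, 0.0831, 0.084, 0.084, 0.0847, 0.0846, 0.0853, 0.0857, 0.0854, 0.086, 0.0863, 0.0868, 0.0872, 0.0874, 0.0877, 0.0876, 0.0867, 0.0879, 0.0884, 0.0886, 0.0887, 0.0891, 0.0885, 0.0886, 0.0889, 0.0888, 0.0883, 0.0876, 0.0793, 0.0732, 0.0691, 0.0869, 0.0869, 0.0866, 0.0475, 0.0398, 0.0389]]
t 4.4 pos [ 0.5784 -0.1291  0.0131] rot [-1.7999e+02  2.0000e-02  9.0000e-02] dp [0.   0.09 0.11] twist 0.1 F [-0.84 -0.62  1.27]
[-0.80581241 -0.60325559  1.64625159]
[-0.73575918 -0.26251094  1.66054507]
[-0.88841539 -0.63960794  1.82103369]
[-0.4777252  -0.01587105  1.92276291]
```

```bash
sed -i 's/^C=.*/C=np.array([.615,-.071])/' h.py; python3 -m jog '[{"dp":[0,0,0.04],"twist":0,"fingers":0},{"dp":[0,0,0.04],"twist":0,"fingers":0}]';python3 -m jog '[{"dp":[0,0,0.04],"twist":0,"fingers":0},{"dp":[0,0,0.04],"twist":0,"fingers":0}]'
```

```text
time_s: 4.85
tool_pos: [0.5787, -0.1296, 0.0127]
tool_rot: [-180.0, 0.0, 0.0]
force: [-0.4, 0.1, 1.0]
grip_width: 0.0003
grasp_force: 0.8
time_s: 5.1
tool_pos: [0.5787, -0.1297, 0.0125]
tool_rot: [-180.0, 0.0, 0.0]
force: [-1.8, 1.7, 3.7]
grip_width: 0.0002
grasp_force: 1.9
```

```bash
python3 -m jog '[{"dp":[0,0,0.03],"twist":0,"fingers":0},{"dp":[0,0,0.03],"twist":0,"fingers":0}]'; cat >> h.py <<'E'
def fit():
    c=cam('wrist'); W=cloud(c);p=c['pixels'].astype(int)
    m=(p.min(-1)>120)&(np.linalg.norm(W[...,:2]-C,axis=-1)<.08)&(abs(W[...,2]-.012)<.012)
    S=W[m]; A=np.c_[S[:,:2]-C,np.ones(len(S))]; k=np.linalg.lstsq(A,S[:,2],rcond=None)[0]
    print('slope',k.round(4),'lean dir',np.degrees(np.arctan2(-k[1],-k[0])).round(1),'tilt',np.hypot(*k[:2]).round(4),len(S))
    return k
E
python3 - <<'E'
from h import *
fit(); rel(*rim(237,.068),.012,0)
E
```

```text
time_s: 5.35
tool_pos: [0.5787, -0.1297, 0.0125]
tool_rot: [-180.0, 0.0, 0.0]
force: [-2.9, 2.1, 5.6]
grip_width: 0.0006
grasp_force: 2.9
slope [0.0116 0.0173 0.0122] lean dir -123.8 tilt 0.0208 65504
t 5.4 pos [ 0.5787 -0.1297  0.0125] rot [-1.7999e+02  0.0000e+00  2.0000e-02] dp [-0.08 -0.16  0.05] twist 0.0 F [-1.68  1.73  5.62]
```

It sinks: tilt is about 0.032 rad towards roughly 236°. I'll ease off to about 4.5 N and hold.

```bash
python3 -m jog '[{"dp":[0,0,-0.015],"twist":0,"fingers":0},{"dp":[0,0,-0.015],"twist":0,"fingers":0},{"dp":[0,0,-0.015],"twist":0,"fingers":0},{"dp":[0,0,-0.015],"twist":0,"fingers":0},{"dp":[0,0,-0.015],"twist":0,"fingers":0}]'
python3 - <<'E'
from h import *
fit()
E
python3 -m jog '[{"dp":[0,0,-0.1],"twist":0,"fingers":0},{"dp":[0,0,-0.3],"twist":0,"fingers":0},{"dp":[0,0,-1.5],"twist":0,"fingers":0},{"dp":[0,0,-4],"twist":0,"fingers":0},{"dp":[0,0,-7],"twist":0,"fingers":0.6},{"dp":[0,0,-8],"twist":0,"fingers":0.6},{"dp":[0,0,-8],"twist":0,"fingers":0.6}]'
python3 - <<'E'
from h import *
k=fit()
c=cam('wrist','wr5.png'); W=cloud(c);p=c['pixels'].astype(int)
m=(p.min(-1)>120)&(abs(W[...,2]-.012)<.006)&(np.linalg.norm(W[...,:2]-C,axis=-1)<.1)
S=W[m][:,:2].astype(np.float32); print(m.sum(), np.ptp(S,0), cv2.minEnclosingCircle(S), S.mean(0))
G=np.array([.4556,-.3236])-.03*np.array([.911,-.413]); print(G); rel(*G,.1,-24.4)
E
```

```text
time_s: 6.02
tool_pos: [0.5788, -0.1297, 0.0125]
tool_rot: [-180.0, -0.0, 0.0]
force: [-2.6, 1.2, 5.9]
grip_width: 0.0005
grasp_force: 2.8
slope [0.0117 0.0173 0.0122] lean dir -124.0 tilt 0.0208 65476
time_s: 6.95
tool_pos: [0.579, -0.1304, 0.0927]
tool_rot: [180.0, -0.1, -0.0]
force: [1.0, 0.2, -0.2]
grip_width: 0.0224
grasp_force: 0.0
slope [-0.0055 -0.0094  0.012 ] lean dir 59.6 tilt 0.0109 34959
38583 [0.16725141 0.16873834] ((0.6147728562355042, -0.06856591999530792), 0.08469586819410324) [ 0.62244004 -0.06909404]
[ 0.42827 -0.31121]
t 7.05 pos [ 0.5779 -0.1302  0.0911] rot [-1.7999e+02  1.0000e-01 -0.0000e+00] dp [-14.96  18.11  -0.89] twist 24.4 F [-0.08  0.23 -0.23]
```

View pics/wr5.png

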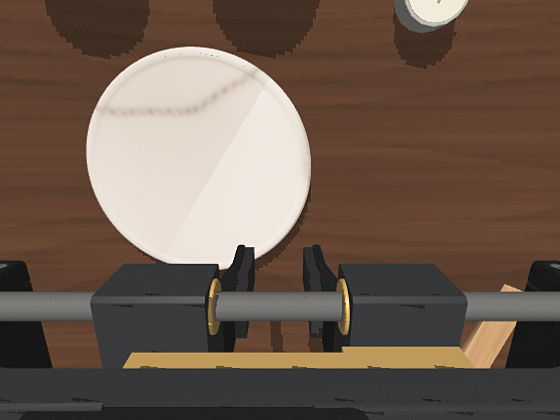

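The wrist view at z≈0.09 shows the stand back level, centred near (198,157), with the wedge's thin end at (510,295). Next, hover behind the wedge and look closely.

```bash
sed -i 's/^C=.*/C=np.array([.6148,-.070])/' h.py; python3 -m jog '[{"dp":[-4,3.2,-1],"twist":8,"fingers":0.6},{"dp":[-8,6.4,-1],"twist":16,"fingers":0.6},{"dp":[-12,9.6,-1],"twist":24.4,"fingers":0.6},{"dp":[-16,12.8,-1],"twist":24.4,"fingers":0.6},{"dp":[-20,15.8,-1],"twist":24.4,"fingers":0.6},{"dp":[-20,15.8,-1],"twist":24.4,"fingers":0.6},{"dp":[-20,15.8,-1],"twist":24.4,"fingers":0.6}]'
cat > wedge.py <<'E'
from h import *
import sys
c=cam('wrist',sys.argv[1]); W=cloud(c);p=c['pixels'].astype(int)
b,g,r=p[...,0],p[...,1],p[...,2]
m=(r>150)&(g>100)&(r-b>40)&(W[...,2]<.02)&(W[...,2]>-.005)
n,l,st,_=cv2.connectedComponentsWithStats(m.astype(np.uint8)); m=l==1+np.argmax(st[1:,4])
S=W[m]; print(m.sum(),'z',np.percentile(S[:,2],[2,98]))
rect=cv2.minAreaRect(S[:,:2].astype(np.float32)); print(rect); B=cv2.boxPoints(rect); print(B.round(4).tolist())
for q in B:
    s=np.linalg.norm(S[:,:2]-q,axis=1)<.015; print(q.round(4),'z',np.median(S[s,2]).round(4))
E
python3 wedge.py wr6.png; python3 -c "
from h import *
rel(.428,-.311,.1,-24.4)"
```

```text
time_s: 7.92
tool_pos: [0.3787, -0.2875, 0.1014]
tool_rot: [-180.0, 0.1, -24.4]
force: [1.9, 1.0, 0.5]
grip_width: 0.0522
grasp_force: 0.0
134377 z [-0.00171972  0.00588372]
((0.41345539689064026, -0.2984411418437958), (0.4907936751842499, 0.23498095571994781), 65.55986022949219)
[[0.20499999821186066, -0.4731999933719635], [0.4189000129699707, -0.5705000162124634], [0.6219000220298767, -0.12359999865293503], [0.40799999237060547, -0.026399999856948853]]
[ 0.205  -0.4732] z nan
[ 0.4189 -0.5705] z nan
[ 0.6219 -0.1236] z nan
[ 0.408  -0.0264] z nan
t 7.97 pos [ 0.3793 -0.2871  0.1016] rot [-1.7996e+02  4.0000e-02 -2.4310e+01] dp [5.42 0.18 0.16] twist 0.1 F [ 0.37 -0.34  0.54]
  return _methods._mean(a, axis=axis, dtype=dtype,
  ret = ret.dtype.type(ret / rcount)
```

View pics/wr6.png

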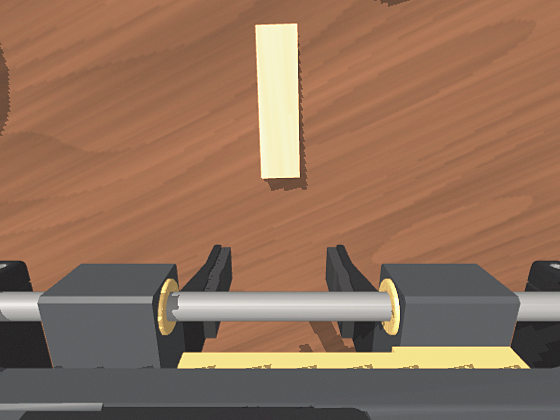

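The wedge lies from (276,24) to (281,180), with the thick end nearer the gripper, and is lit brightly. I'll raise the colour threshold.

```bash
sed -i 's/(r>150)&(g>100)&(r-b>40)/(g>190)\&(r>210)\&(np.arange(420)[:,None]<240)/' wedge.py; python3 wedge.py wr7.png
```

```text
6119 z [0.00036981 0.01173867]
((0.45475518703460693, -0.32021886110305786), (0.0305927861481905, 0.11092757433652878), 66.91058349609375)
[[0.3977000117301941, -0.3125], [0.4997999966144562, -0.35600000619888306], [0.5117999911308289, -0.3278999924659729], [0.4097000062465668, -0.28439998626708984]]
[ 0.3977 -0.3125] z 0.0111
[ 0.4998 -0.356 ] z 0.0013
[ 0.5118 -0.3279] z 0.0014
[ 0.4097 -0.2844] z 0.0111
```

```bash
python3 -m jog '[{"dp":[2.5,0,2.5],"twist":-1.2,"fingers":0.6},{"dp":[5,0,5.5],"twist":-1.2,"fingers":0.6},{"dp":[5,0,8],"twist":-1.2,"fingers":0.6},{"dp":[5,0,9.5],"twist":-1.2,"fingers":0.6},{"dp":[5,0,9.8],"twist":-1.2,"fingers":0.6},{"dp":[5,0,9.8],"twist":-1.2,"fingers":0.6}]' 6
python3 -c "
from h import *
rel(.4244,-.3076,.0025,-23.1)"
```

```text
time_s: 8.78
tool_pos: [0.4247, -0.3088, 0.0047]
tool_rot: [180.0, -0.1, -23.2]
force: [-0.6, 0.0, 0.1]
grip_width: 0.0522
grasp_force: 0.0
t 8.78 pos [ 0.4247 -0.3088  0.0047] rot [ 1.7998e+02 -5.0000e-02 -2.3170e+01] dp [-0.08 -0.1   0.22] twist -0.1 F [-0.58  0.03  0.11]
```

```bash
python3 -m jog '[{"dp":[0,-0.1,0.2],"twist":0,"fingers":0.6},{"dp":[0,-0.1,0.2],"twist":0,"fingers":0.2},{"dp":[0,-0.1,0.2],"twist":0,"fingers":0.2},{"dp":[0,-0.1,0.2],"twist":0,"fingers":0.2},{"dp":[0,-0.1,0.2],"twist":0,"fingers":0.2},{"dp":[0,-0.1,0.2],"twist":0,"fingers":0.2}]' 8
python3 - <<'E'
from h import *
# wedge yaw when inserting: direction to centre = 237-180 = 57
u=rim(57,1)-C; G=C-u*(.085+.03+.088); print('start grip',G,np.linalg.norm(G)); rel(*G,.035,57)
E
```

```text
time_s: 9.52
tool_pos: [0.4247, -0.308, 0.0023]
tool_rot: [180.0, -0.0, -23.2]
force: [0.2, 0.4, 1.7]
grip_width: 0.0298
grasp_force: 8.0
start grip [ 0.50423828 -0.24025013] 0.5585484415677391
t 9.53 pos [ 0.4247 -0.308   0.0023] rot [ 1.7999e+02 -1.0000e-02 -2.3190e+01] dp [ 4.64 -9.36 -3.27] twist -80.2 F [0.15 0.42 1.69]
```

```bash
python3 -m jog '[{"dp":[0,0,-2.5],"twist":0,"fingers":0.2},{"dp":[0.7,-1.5,-3],"twist":-10,"fingers":0.2},{"dp":[1.4,-3,-3],"twist":-20,"fingers":0.2},{"dp":[2,-4.5,-3],"twist":-30,"fingers":0.2},{"dp":[2.8,-6,-3],"twist":-40,"fingers":0.2},{"dp":[3.5,-7.5,-3],"twist":-50,"fingers":0.2},{"dp":[4.6,-9.4,-3],"twist":-60,"fingers":0.2},{"dp":[4.6,-9.4,-3],"twist":-70,"fingers":0.2}]'
python3 -m jog '[{"dp":[0,0,0],"twist":-10,"fingers":0.2},{"dp":[0,0,0],"twist":-10.2,"fingers":0.2},{"dp":[0,0,0],"twist":-10.2,"fingers":0.2},{"dp":[0,0,0],"twist":-10.2,"fingers":0.2}]'
sed -i 's/(np.arange(420)\[:,None\]<240)/(W[...,0]<.9)/; s/<.02)&/<.06)\&/;s/>-.005/>.01/' wedge.py
python3 - <<'E'
from h import *
u=rim(57,1)-C; G=C-u*(.085+.03+.088); rel(*G,.035,57)
c=cam('wrist','wr8.png'); np.savez('wr8.npz',W=cloud(c),p=c['pixels'])
E
```

```text
time_s: 10.52
tool_pos: [0.5054, -0.2376, 0.0321]
tool_rot: [180.0, -0.1, 47.3]
force: [-0.2, -0.1, 0.0]
grip_width: 0.0297
grasp_force: 8.0
time_s: 11.02
tool_pos: [0.5039, -0.2396, 0.0322]
tool_rot: [180.0, 0.0, 56.9]
force: [0.1, 0.4, 0.1]
grip_width: 0.0297
grasp_force: 8.0
t 11.03 pos [ 0.5039 -0.2396  0.0322] rot [1.7999e+02 1.0000e-02 5.6910e+01] dp [-0.03  0.06 -0.28] twist -0.1 F [0.11 0.37 0.12]
```

View pics/wr8.png

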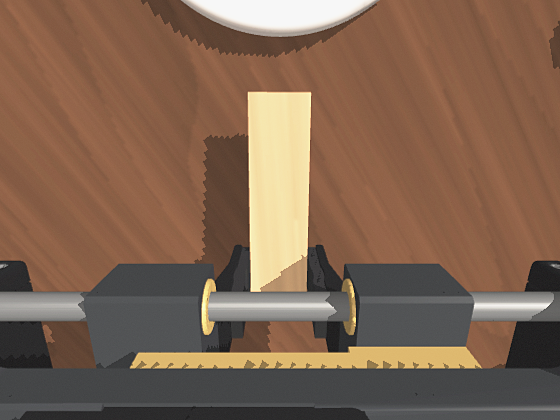

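The wedge is held straight, with its tip at (280,93) and the stand's rim at (278,37) directly ahead. I'll measure the tip-to-stand alignment.

```bash
python3 - <<'E'
from h import *
from scipy.optimize import least_squares
z=np.load('wr8.npz');W=z['W'];p=z['p'].astype(int)
a=np.radians(56.9);X=np.array([np.cos(a),np.sin(a)]);Y=np.array([np.sin(a),-np.cos(a)]);T=np.array([.5039,-.2396])
L=np.stack([(W[...,:2]-T)@X,(W[...,:2]-T)@Y],-1)
v,u=np.mgrid[:420,:560]
w=(p[...,1]>170)&(p[...,2]-p[...,0]>25)&(v<230)&(v>60)&(abs(u-280)<60)
S=L[w];print('wedge x max',np.nanpercentile(S[:,0],99.5),'y',np.nanpercentile(S[:,1],[1,99]),'z tip',np.nanmedian(W[w][S[:,0]>np.nanmax(S[:,0])-.01,2]))
for lo,hi in((.03,.05),(.06,.08)):
    s=S[(S[:,0]>lo)&(S[:,0]<hi),1]; print('y mid',(np.percentile(s,1)+np.percentile(s,99))/2)
s=(p.min(-1)>190)&(v<60)&(abs(W[...,2]-.012)<.008)
q=[]
for cu in range(190,370,4):
    r=np.where(s[:,cu])[0]
    if len(r): q.append(L[r.max()-1,cu])
q=np.array(q);q=q[np.isfinite(q).all(1)]
f=least_squares(lambda k:np.hypot(q[:,0]-k[0],q[:,1]-k[1])-.085,[.2,0],loss='soft_l1',f_scale=.001);print('centre tool',f.x,'world',T+f.x[0]*X+f.x[1]*Y,'rim x at y0',f.x[0]-.085)
E
```

```text
wedge x max 0.08955061862623144 y [-0.01609678  0.01331923] z tip 0.030832262475020807
y mid -0.001390559793190263
y mid -0.0013109404812996694
centre tool [ 2.05204781e-01 -4.01166334e-05] world [ 0.61592913 -0.06767421] rim x at y0 0.12020478084743165
```

```bash
python3 -m jog '[{"dp":[0,0.1,1.5],"twist":0,"fingers":0.2},{"dp":[0,0.1,2.5],"twist":0,"fingers":0.2},{"dp":[0,0.1,2.9],"twist":0,"fingers":0.2},{"dp":[0,0.1,2.95],"twist":0,"fingers":0.2},{"dp":[0,0.1,2.95],"twist":0,"fingers":0.2},{"dp":[0,0.1,2.95],"twist":0,"fingers":0.2},{"dp":[0,0.1,2.95],"twist":0,"fingers":0.2}]' 4
python3 -m jog '[{"dp":[0.8,0,0],"twist":0,"fingers":0.2},{"dp":[1.6,0,0],"twist":0,"fingers":0.2},{"dp":[2.4,0,0],"twist":0,"fingers":0.2},{"dp":[3.2,0,0],"twist":0,"fingers":0.2},{"dp":[3.6,0,0],"twist":0,"fingers":0.2},{"dp":[3.8,0,0],"twist":0,"fingers":0.2},{"dp":[3.8,0,0],"twist":0,"fingers":0.2}]' 4
cat > f.py <<'E'
from h import *
X=np.array([np.cos(np.radians(57)),np.sin(np.radians(57)),0])
o=env.get_obs(); F=[o['force']]
for i in range(2): env.read_camera('top'); F.append(env.get_obs()['force'])
F=np.array(F); p=np.array(o['tool_pos'])
print('t',o['time_s'],'push',-(F@X).mean().round(2),'fz',F[:,2].mean().round(2),'tip inside rim mm',(1000*(.085-(np.append(C,0)-p)@X+.0885)).round(1),'z',p[2].round(4),'grip',o['grasp_force'],o['grip_width'])
E
python3 f.py
```

```text
time_s: 11.95
tool_pos: [0.5049, -0.2402, 0.0029]
tool_rot: [180.0, 0.0, 57.0]
force: [0.6, -0.2, -0.1]
grip_width: 0.0302
grasp_force: 4.0
time_s: 12.82
tool_pos: [0.5254, -0.2082, 0.0026]
tool_rot: [-180.0, 0.0, 57.0]
force: [-0.4, 0.4, -0.2]
grip_width: 0.0297
grasp_force: 4.0
t 12.825 push 0.11 fz -0.41 tip inside rim mm 8.9 z 0.0026 grip 4.000030931331935 0.029651014595191795
```

```bash
echo "
import sys; sys.exit(int(-(F@X).mean()>0.9))" >> f.py
python3 -m jog '[{"dp":[0.1,0,0],"twist":0,"fingers":0.2},{"dp":[0.2,0,0],"twist":0,"fingers":0.2},{"dp":[0.2,0,0],"twist":0,"fingers":0.2}]' >/dev/null; python3 f.py && python3 -m jog '[{"dp":[0.1,0,0],"twist":0,"fingers":0.2},{"dp":[0.1,0,0],"twist":0,"fingers":0.2}]' >/dev/null; python3 f.py && python3 -m jog '[{"dp":[0.1,0,0],"twist":0,"fingers":0.2},{"dp":[0.1,0,0],"twist":0,"fingers":0.2}]' >/dev/null; python3 f.py && python3 -m jog '[{"dp":[0.1,0,0],"twist":0,"fingers":0.2},{"dp":[0.1,0,0],"twist":0,"fingers":0.2}]' >/dev/null; python3 f.py && python3 -m jog '[{"dp":[0.1,0,0],"twist":0,"fingers":0.2},{"dp":[0.1,0,0],"twist":0,"fingers":0.2}]' >/dev/null; python3 f.py
```

```text
t 13.3 push -0.29 fz -0.44 tip inside rim mm 11.0 z 0.0027 grip 3.9999932607901556 0.02967263456660337
t 13.65 push 1.12 fz -0.43 tip inside rim mm 11.8 z 0.0026 grip 4.0002309894771315 0.02999136227173588
t 13.75 push 1.06 fz -0.74 tip inside rim mm 11.8 z 0.0026 grip 4.0002171301421185 0.029776805035462976
t 13.85 push 0.67 fz -1.12 tip inside rim mm 11.8 z 0.0026 grip 4.0001295530601055 0.029712713375578598
t 14.2 push 2.04 fz -0.61 tip inside rim mm 12.4 z 0.0026 grip 4.000126815149088 0.029760856615676005
```

```bash
python3 - <<'E'
from h import *
k=fit()
E
python3 f.py
```

```text
slope [-0.0139 -0.0232  0.0115] lean dir 59.1 tilt 0.0271 27147
t 14.35 push 2.67 fz -0.38 tip inside rim mm 12.4 z 0.0026 grip 4.000140052376082 0.029677232563099638
```

```bash
python3 - <<'E'
from h import *
c=cam('top'); A=dict(W=cloud(c),p=c['pixels']); B=np.load('top1.npz')
c=cam('scene'); D=dict(W=cloud(c),p=c['pixels']); E0=np.load('sc2.npz')
c=cam('wrist'); G=dict(W=cloud(c),p=c['pixels']); G0=np.load('wr8.npz'); G1=np.load('wr2.npz')
u=np.array([np.cos(np.radians(57)),np.sin(np.radians(57))])
for n,z in(('top0',B),('top',A),('sc0',E0),('sc',D),('wr0',G0),('wr2',G1),('wr',G)):
    W=z['W'];p=z['p'].astype(int)
    for nm,lo,hi in(('flat',.0,.075),('bent',-.075,-.025)):
        s=(W[...,:2]-C)@u; rr=np.linalg.norm(W[...,:2]-C,axis=-1)
        m=(p.min(-1)>110)&(rr<.076)&(s>lo)&(s<hi)&(abs(W[...,2]-.012)<.009)
        if m.sum()>150:
            k=np.polyfit(s[m],W[m][:,2],1); print(n,nm,m.sum(),k.round(4))
E
```

```text
top0 flat 1743 [-0.0017  0.0125]
top0 bent 1053 [-0.0298  0.0121]
top flat 1742 [-0.0019  0.0125]
top bent 1047 [-0.0259  0.0124]
sc0 flat 1012 [-0.0052  0.0123]
sc0 bent 486 [-0.0285  0.0119]
sc flat 1027 [-0.0064  0.0124]
sc bent 539 [-0.0327  0.0118]
wr0 bent 1066 [0.0352 0.0159]
wr2 flat 35303 [0.0005 0.0117]
wr2 bent 18578 [-0.0262  0.0115]
wr bent 23163 [-0.0264  0.0116]
```

The flat part is still level and nothing is jacked, and the wedge is snug at about 2 N. Release.

```bash
python3 -m jog '[{"dp":[0,0,0],"twist":0,"fingers":0.5},{"dp":[0,0,0],"twist":0,"fingers":0.5},{"dp":[0,0,0],"twist":0,"fingers":0.5},{"dp":[0,0,-1],"twist":0,"fingers":0.5},{"dp":[0,0,-3],"twist":0,"fingers":0.5},{"dp":[0,0,-5],"twist":0,"fingers":0.5},{"dp":[0,0,-5],"twist":0,"fingers":0},{"dp":[0,0,-5],"twist":0,"fingers":0}]'
python3 - <<'E'
from h import *
rel(*rim(237,.068),.016,57)
c=cam('wrist','wr9.png')
E
```

```text
time_s: 15.6
tool_pos: [0.5275, -0.205, 0.0528]
tool_rot: [180.0, 0.0, 57.0]
force: [-0.9, -0.1, 0.2]
grip_width: 0.0311
grasp_force: 0.0
t 15.6 pos [ 0.5275 -0.205   0.0528] rot [1.7998e+02 2.0000e-02 5.7000e+01] dp [ 9.28 -0.03  3.68] twist 0.0 F [-0.91 -0.06  0.18]
```

View pics/wr9.png

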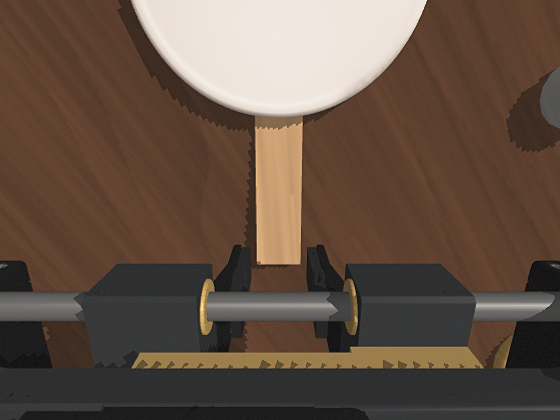

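The wedge is seated radially under the rim, visible from (278,118) to (278,264). Now the check press over it.

```bash
python3 -m jog '[{"dp":[4.5,0,0],"twist":0,"fingers":0},{"dp":[9.3,0,0],"twist":0,"fingers":0},{"dp":[9.3,0,1.5],"twist":0,"fingers":0},{"dp":[9.3,0,3],"twist":0,"fingers":0},{"dp":[9.3,0,3.5],"twist":0,"fingers":0},{"dp":[9.3,0,3.5],"twist":0,"fingers":0},{"dp":[9.3,0,3.5],"twist":0,"fingers":0}]'; python3 -m jog '[{"dp":[0,0,0.05],"twist":0,"fingers":0},{"dp":[0,0,0.1],"twist":0,"fingers":0},{"dp":[0,0,0.1],"twist":0,"fingers":0}]'; python3 -m jog '[{"dp":[0,0,0.04],"twist":0,"fingers":0},{"dp":[0,0,0.04],"twist":0,"fingers":0}]'
```

```text
time_s: 16.52
tool_pos: [0.5784, -0.1276, 0.018]
tool_rot: [180.0, 0.0, 56.9]
force: [-0.4, -0.7, 0.7]
grip_width: 0.0002
grasp_force: 0.0
time_s: 16.9
tool_pos: [0.5783, -0.1269, 0.0168]
tool_rot: [180.0, 0.0, 57.0]
force: [0.7, 0.1, -0.4]
grip_width: 0.0004
grasp_force: 0.0
time_s: 17.15
tool_pos: [0.5783, -0.1268, 0.0162]
tool_rot: [-180.0, 0.0, 57.0]
force: [-0.1, 0.1, -0.7]
grip_width: 0.0006
grasp_force: 0.0
```

```bash
sed -i 's/0.9))/0.9 or F[:,2].mean()>1.3))/' f.py
python3 -m jog '[{"dp":[0,0,0.05],"twist":0,"fingers":0},{"dp":[0,0,0.1],"twist":0,"fingers":0},{"dp":[0,0,0.1],"twist":0,"fingers":0}]'; python3 f.py && python3 -m jog '[{"dp":[0,0,0.03],"twist":0,"fingers":0},{"dp":[0,0,0.03],"twist":0,"fingers":0}]';  python3 f.py && python3 -m jog '[{"dp":[0,0,0.03],"twist":0,"fingers":0},{"dp":[0,0,0.03],"twist":0,"fingers":0}]';  python3 f.py && python3 -m jog '[{"dp":[0,0,0.03],"twist":0,"fingers":0},{"dp":[0,0,0.03],"twist":0,"fingers":0}]';  python3 f.py
```

```text
time_s: 17.52
tool_pos: [0.5782, -0.1269, 0.0152]
tool_rot: [-180.0, 0.0, 57.0]
force: [-1.1, 0.2, 0.4]
grip_width: 0.0008
grasp_force: 0.0
t 17.525 push 0.06 fz 0.14 tip inside rim mm 105.9 z 0.0152 grip 0.0 0.0007513112414307753
time_s: 17.88
tool_pos: [0.5782, -0.1269, 0.0149]
tool_rot: [180.0, 0.0, 57.0]
force: [-0.8, -0.7, 0.5]
grip_width: 0.0005
grasp_force: 0.0
t 17.875 push 0.07 fz 0.18 tip inside rim mm 105.9 z 0.0149 grip 0.0 0.0004517162286731419
time_s: 18.23
tool_pos: [0.5783, -0.1269, 0.0146]
tool_rot: [-180.0, 0.0, 57.0]
force: [0.6, 0.3, 0.6]
grip_width: 0.0004
grasp_force: 0.0
t 18.225 push -0.3 fz 0.62 tip inside rim mm 105.9 z 0.0146 grip 0.0 0.0004268599678410374
time_s: 18.58
tool_pos: [0.5783, -0.1269, 0.0144]
tool_rot: [180.0, 0.0, 57.0]
force: [-0.8, 0.0, 1.7]
grip_width: 0.0005
grasp_force: 0.4
t 18.575 push -0.01 fz 1.51 tip inside rim mm 105.9 z 0.0144 grip 0.43397933076676054 0.00047977939064688713
```

```bash
python3 -m jog '[{"dp":[0,0,0.02],"twist":0,"fingers":0},{"dp":[0,0,0.02],"twist":0,"fingers":0}]'; python3 f.py
```

```text
time_s: 18.92
tool_pos: [0.5783, -0.1269, 0.0143]
tool_rot: [180.0, 0.0, 57.0]
force: [-0.9, -0.7, 3.0]
grip_width: 0.0004
grasp_force: 1.4
t 18.925 push 0.4 fz 3.01 tip inside rim mm 105.9 z 0.0143 grip 1.3781256009838216 0.0004192013951729728
```

```bash
python3 -m jog '[{"dp":[0,0,0.015],"twist":0,"fingers":0},{"dp":[0,0,0.015],"twist":0,"fingers":0},{"dp":[0,0,0.015],"twist":0,"fingers":0},{"dp":[0,0,0.015],"twist":0,"fingers":0},{"dp":[0,0,0.015],"twist":0,"fingers":0},{"dp":[0,0,0.015],"twist":0,"fingers":0}]'; python3 f.py; python3 -c "
from h import *
fit()"
```

```text
time_s: 19.77
tool_pos: [0.5783, -0.1269, 0.0143]
tool_rot: [180.0, 0.0, 57.0]
force: [-0.9, 0.5, 5.9]
grip_width: 0.0006
grasp_force: 2.6
t 19.775 push 0.56 fz 5.44 tip inside rim mm 105.9 z 0.0143 grip 2.6068276706837423 0.0006469854988521288
slope [-0.0044 -0.0082  0.012 ] lean dir 61.7 tilt 0.0093 74449
```

It stands firm over the wedge at 3 to 5.5 N. Lift clear and take a last look.

```bash
python3 -m jog '[{"dp":[0,0,-0.1],"twist":0,"fingers":0},{"dp":[0,0,-0.5],"twist":0,"fingers":0},{"dp":[0,0,-3],"twist":0,"fingers":0},{"dp":[-4,0,-8],"twist":0,"fingers":0},{"dp":[-9,0,-10],"twist":0,"fingers":0},{"dp":[-12,0,-10],"twist":0,"fingers":0},{"dp":[-12,0,-10],"twist":0,"fingers":0},{"dp":[-12,0,-10],"twist":0,"fingers":0}]'; python3 -c "
from h import *
fit(); cam('wrist','wr10.png')"
```

```text
time_s: 20.92
tool_pos: [0.5133, -0.2265, 0.1138]
tool_rot: [-180.0, -0.0, 57.1]
force: [0.6, -0.2, 0.1]
grip_width: 0.0005
grasp_force: 0.0
slope [-0.0145 -0.0234  0.0115] lean dir 58.3 tilt 0.0276 11067
```

View pics/wr10.png

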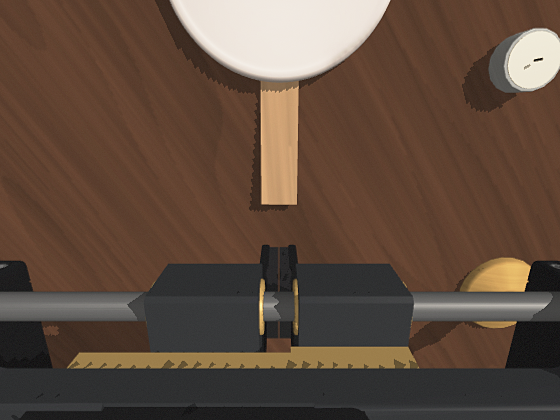

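The wedge is still seated, from (279,80) to (279,205), and the gripper is clear of everything.

```bash
python3 -c "
from cell import env
print(env.sign_off())"
```

```text
the job is handed in; nothing more can be done
None
```

I found the sinking side (about 237°), slid the wedge in snug there without lifting the stand, and it no longer rocked in a half-second check press; the job is handed in, though my first press reached about 10.7 N and the two holds about 5.9 N, above the 3–5 N intended.

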